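Rack the hand stamps in reverse order

TASK

Take the four hand stamps off their ink pads and stand them upright in the wooden stamp rack, one to a bay, with the row reversed so that the clerk sitting opposite finds them in the usual order: the stamp at the left end of the pads goes into the rack's rightmost bay, the next into the bay beside it, and so on. Set each stamp down on the bay floor without dropping it or tipping it over, and leave the ink bottle standing where it is.

Things in the scene. Friction and masses are not known exactly. Their poses are not given: they have to be found in the camera images.
- stamp_red: Hand stamp with a red upright handle, loose, about 60 g. Round wooden foot 36 mm in diameter and 12 mm high; on it a plain round handle 24 mm in diameter reaching to 78 mm above the underside. Origin: centre of the underside; z up along the handle. At the start it stands upright on the red ink pad, within 3 mm of its centre, at any yaw.
- stamp_blue: Hand stamp with a blue upright handle, loose, about 60 g. Round wooden foot 36 mm in diameter and 12 mm high; on it a plain round handle 24 mm in diameter reaching to 78 mm above the underside. Origin: centre of the underside; z up along the handle. At the start it stands upright on the blue ink pad, within 3 mm of its centre, at any yaw.
- stamp_green: Hand stamp with a green upright handle, loose, about 60 g. Round wooden foot 36 mm in diameter and 12 mm high; on it a plain round handle 24 mm in diameter reaching to 78 mm above the underside. Origin: centre of the underside; z up along the handle. At the start it stands upright on the green ink pad, within 3 mm of its centre, at any yaw.
- stamp_yellow: Hand stamp with a yellow upright handle, loose, about 60 g. Round wooden foot 36 mm in diameter and 12 mm high; on it a plain round handle 24 mm in diameter reaching to 78 mm above the underside. Origin: centre of the underside; z up along the handle. At the start it stands upright on the yellow ink pad, within 3 mm of its centre, at any yaw.
- pad_red: Red ink pad, fixed, 54 x 54 mm, 8 mm high, flat, lying on a steel tray 6 mm thick (pad top 14 mm above the desk). Origin: centre of its underside. The four pads lie in a straight row at 60 mm pitch along their common y axis, in any colour order; +y is the left end of the row as seen from the robot, x points across the row, away from the robot.
- pad_blue: Blue ink pad, fixed, 54 x 54 mm, 8 mm high, flat, lying on a steel tray 6 mm thick (pad top 14 mm above the desk). Origin: centre of its underside. The four pads lie in a straight row at 60 mm pitch along their common y axis, in any colour order; +y is the left end of the row as seen from the robot, x points across the row, away from the robot.
- pad_green: Green ink pad, fixed, 54 x 54 mm, 8 mm high, flat, lying on a steel tray 6 mm thick (pad top 14 mm above the desk). Origin: centre of its underside. The four pads lie in a straight row at 60 mm pitch along their common y axis, in any colour order; +y is the left end of the row as seen from the robot, x points across the row, away from the robot.
- pad_yellow: Yellow ink pad, fixed, 54 x 54 mm, 8 mm high, flat, lying on a steel tray 6 mm thick (pad top 14 mm above the desk). Origin: centre of its underside. The four pads lie in a straight row at 60 mm pitch along their common y axis, in any colour order; +y is the left end of the row as seen from the robot, x points across the row, away from the robot.
- rack: Fixed wooden rack, 62 mm (x) by 236 mm (y), four empty open bays, each 54 x 54 mm inside; floor 6 mm, wall tops (4 mm thick) 18 mm above the desk. Origin: centre of the underside, on the desk. Bay centres: x = 0, y = +87, +29, -29, -87 mm; +y is left as seen from the robot, x points away from it. Roughly parallel to the pads, nearer to the robot or farther than they.
- ink_bottle: Small white ink bottle with a black cap, loose, 30 mm in diameter, 62 mm high, standing on the right-hand (-y) end of the pad tray, about 63 mm beyond the last pad's centre. Origin: centre of its underside. To be left standing where it is.

How it is judged:
By the outcome, as a careful person would: the job done as asked, in the order asked, and still so for the second after the job is handed in, with the robot touching nothing.
It also fails if it takes over 93 s, if anything falls off the work surface, if the arm or the gripper's body presses on something with over 40 N, if the wrist force passes 120 N, or if a joint passes its speed limit or range.

ROBOT

A 6-joint arm with a two-finger parallel gripper is mounted at the origin on the work surface. World frame = base frame: x ahead of the robot, y to its left, z up, the work surface at z = 0. Lengths are in m, angles in rad, forces in N, time in s.
With the tool pointing down it reaches from about 0.35 to 0.775 m from the base axis. Payload 7.3 kg.
Tool frame: the origin (TCP) lies between the finger pads; the fingertips stand 8 mm ahead of it and the grasp point (between the pads) lies 11 mm behind it (robot.nose_length is the distance from the TCP to the fingertips, in m); z points along the fingers, y is the line along which they close (so a half turn about z gives the same grasp; the last joint's range is limited). The gripper opens to 92 mm and grips with 3 to 60 N. Pads are 19 mm wide; open, the fingers measure 130 mm over their backs; the gripper's body (75 mm by 190 mm) begins 47 mm behind the grasp point.
Start: joints at [1.008, 0.342, 1.524, -0, 1.275, -0.146], TCP at [0.213, 0.48, 0.235] pointing down, gripper open.
Joint ranges: [-2.53, 2.53], [-0.77, 2.02], [0.04, 2.7], [-1, 4.14], [0.28, 2.66], [-3.11, 3.11]. Speed limits (rad/s): [2.57, 2.57, 3.14, 3.14, 3.14, 3.14].

INTERFACE

Orientations are given as [roll, pitch, yaw] about the fixed x, y, z axes, in that order (R = Rz(yaw) Ry(pitch) Rx(roll)).
In Python, from cell import robot gives the robot as it stands. The module is installed in compiled form; this text tells all that it offers.
- The arm moves only by the shell command python3 -m jog 'ROWS' [FORCE]. ROWS is JSON, a list that holds one entry, the list of rows, each a list of 5 numbers: the gripper's target within -1 to 1 (fully open at 1, half-way at 0, shut at -1), then the shift along the tool's x, y, z in m, then the turn about the tool's z in rad. A call has 1 to 5 rows; each row is the pose to reach, as a shift and turn from the pose commanded when the call began, along the tool's axes at that moment; what a row does not reach only later rows make up. A row lasts 1/12 s, in which the tool goes at most 41.7 mm and 7.16 degrees, less where a joint would pass 70% of its speed; a pose out of reach is approached as far as the arm can. A call with a gripper value outside its range is refused whole. The fingers move at their own pace and stop on an object; FORCE is the grip in N (left out, the last holds). Time passes only in rows, so rows that repeat a pose let the fingers close. It gives the time, the measured TCP pose, the force, the opening and the grip force at its end, in the units of the state.
- robot.observe(): the state, without advancing time (a new reading comes with each control period).
- robot.read_camera(name): name is "scene" or "top" or "wrist"; returns the picture (384x512x3 uint8, red, green, blue); there is no depth.
- robot.camera_model(name): a dict with "camera_matrix" (3x3 intrinsics, pixels), "position" and "attitude" of the camera in the world; the wrist camera has in their place "mount" (4x4, takes a point from camera to tool coordinates, whose origin is the TCP and whose axes are the flange's). Camera axes: x right, y down, z forward; pixel columns grow to the right and rows downward; lengths in m; the calibration is good to about 2 mm. A picture is of the moment at which its call begins: read the wrist's pose just before it. camera_model takes no time and is no camera call.
- robot.hand_in(): hands the job in; it is judged then, once.
The state is a dict: "time": time; "qpos": joint angles; "qvel": joint speeds; "joint_efforts": joint torques, N m; "tool_pos": TCP position; "tool_rot": TCP orientation; "contact_force": force on the tool from outside, world axes, zero at the start; "torque": the same for the moment, N m; "opening": finger opening in m; "grip_force": force on a finger pad.
Only numpy, scipy, OpenCV 4.12 (cv2) and the standard library are available. Lean on these libraries where they do the work, as an engineer would, in place of code of your own. Each camera call takes 0.05 s, during which the arm holds its last target. There are 200 camera calls.

## Working session

There is one attempt and no reset: what is moved stays moved. The work goes in short steps, Python scripts to look and compute and a shell command to move; the robot and the scene stay as the last step left them, time stands still between calls to the robot, and variables do not carry over. Pictures are saved under pics/ and viewed, at most 17 in all, crops included, and the job is handed in when it is done.

```bash
mkdir -p pics; python3 - <<'E'
from cell import robot
import cv2
s=robot.observe();print({k:s[k] for k in('time','tool_pos','tool_rot','opening','qpos')})
for n in('scene','top'):
    im=robot.read_camera(n);cv2.imwrite(f'pics/{n}0.png',im[:,:,::-1]);print(robot.camera_model(n))
print(robot.camera_model('wrist'))
E
```

```text
{'time': 0.0, 'tool_pos': array([0.21231416, 0.47972105, 0.23404524]), 'tool_rot': array([-3.14008088e+00, -2.11891375e-04,  2.72481908e+00]), 'opening': 0.09163951165222142, 'qpos': array([ 1.00798416e+00,  3.42711729e-01,  1.52503252e+00, -1.08261049e-05,
        1.27537491e+00, -1.46035590e-01])}
{'camera_matrix': array([[438.91859744,   0.        , 247.30776618],
       [  0.        , 438.91859744, 192.75547397],
       [  0.        ,   0.        ,   1.        ]]), 'position': array([ 1.21233272, -0.13541195,  0.72148391]), 'attitude': array([-2.35031649,  0.01720366,  1.46556735])}
{'camera_matrix': array([[403.7395079 ,   0.        , 254.27088428],
       [  0.        , 403.7395079 , 189.65507771],
       [  0.        ,   0.        ,   1.        ]]), 'position': array([ 0.44918392, -0.05083028,  0.81578927]), 'attitude': array([-3.05379165, -0.00747329, -1.54867314])}
{'camera_matrix': array([[317.77143985,   0.        , 259.90556363],
       [  0.        , 317.77143985, 187.35232762],
       [  0.        ,   0.        ,   1.        ]]), 'mount': array([[ 9.58634439e-04, -9.60943735e-01, -2.76742154e-01,
         7.50412243e-02],
       [ 9.99999540e-01,  9.28436886e-04,  2.40145525e-04,
         4.34499863e-04],
       [ 2.61712861e-05, -2.76742257e-01,  9.60944183e-01,
        -1.48099418e-01],
       [ 0.00000000e+00,  0.00000000e+00,  0.00000000e+00,
         1.00000000e+00]])}
```

View pics/top0.png

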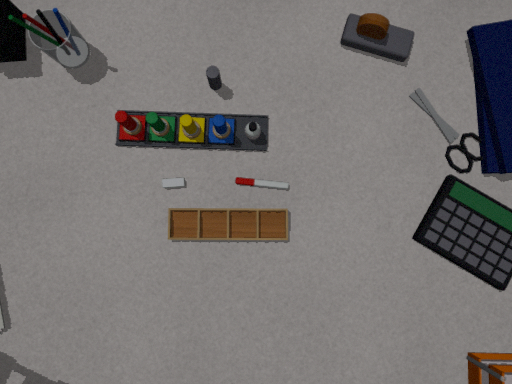

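View pics/scene0.png

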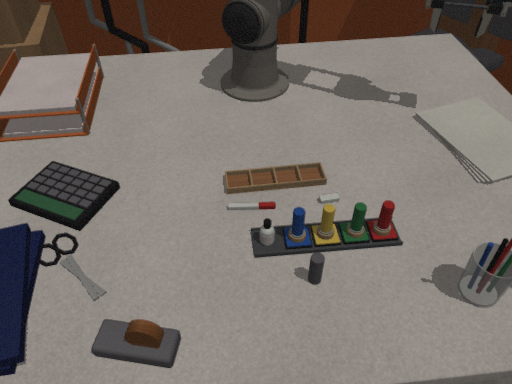

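The row from left (+y) to right is red (124,122), green (153,125), yellow (190,126), blue (222,128), then the bottle (254,130). The rack lies nearer the robot, columns 168–288, rows 208–241. So red goes in the rightmost bay, then green, yellow, and blue in the leftmost.

```bash
cat > h.py <<'E'
import numpy as np,cv2
from scipy.spatial.transform import Rotation as R
from cell import robot
def cam(n,s=None):
    m=robot.camera_model(n);K=m['camera_matrix']
    if n!='wrist': return K,R.from_euler('xyz',m['attitude']).as_matrix(),np.array(m['position'])
    Rt=R.from_euler('xyz',s['tool_rot']).as_matrix();M=m['mount']
    return K,Rt@M[:3,:3],np.array(s['tool_pos'])+Rt@M[:3,3]
def unproj(c,uv,z):
    K,Rm,p=c;uv=np.atleast_2d(uv).astype(float)
    d=(Rm@np.linalg.inv(K)@np.c_[uv,np.ones(len(uv))].T).T
    return p+d*((z-p[2])/d[:,2])[:,None]
def proj(c,P):
    K,Rm,p=c;q=(np.atleast_2d(P)-p)@Rm@K.T
    return q[:,:2]/q[:,2:]
E
python3 - <<'E'
from h import *
im=cv2.imread('pics/top0.png');c=cam('top');hsv=cv2.cvtColor(im,cv2.COLOR_BGR2HSV)
roi=np.zeros(im.shape[:2],np.uint8);roi[100:260,105:300]=1
m=((hsv[...,0]>5)&(hsv[...,0]<22)&(hsv[...,1]>90)&(roi>0)).astype(np.uint8);m[:195]=0
m=cv2.morphologyEx(m,cv2.MORPH_CLOSE,np.ones((7,7)))
def rect(m,z,n):
    k,l,st,_=cv2.connectedComponentsWithStats(m);i=1+st[1:,4].argmax()
    cn=cv2.findContours((l==i).astype(np.uint8),0,2)[0][0].reshape(-1,2)
    P=(unproj(c,cn,z)*1000)[:,:2].astype(np.float32)
    r=cv2.minAreaRect(P);print(n,st[i],r);print(cv2.boxPoints(r).round(1).tolist())
rect(m,.018,'rack')
t=((hsv[...,2]<95)|(hsv[...,1]>110)).astype(np.uint8)*roi;t[165:]=0;t[:110]=0
t=cv2.morphologyEx(t,cv2.MORPH_CLOSE,np.ones((5,5)))
rect(t,.006,'tray')
for n,lo,hi in(('red',170,182),('green',45,85),('yellow',22,35),('blue',95,125)):
    h=hsv[...,0].astype(int); h=np.where((n=='red')&(h<6),h+175,h)
    m=((h>=lo)&(h<=hi)&(hsv[...,1]>130)&(hsv[...,2]>50)&(roi>0)).astype(np.uint8)
    rect(m,.014,n)
big=cv2.resize(im[95:255,105:305],None,fx=4,fy=3.75,interpolation=2);cv2.imwrite('pics/big.png',big[:,:800][:600])
E
```

```text
rack [ 168  208  120   32 3705] ((451.55963134765625, -4.1727142333984375), (60.76532745361328, 234.4559783935547), 1.2530763149261475)
[[418.6000061035156, 112.4000015258789], [423.70001220703125, -122.0], [484.5, -120.69999694824219], [479.3999938964844, 113.69999694824219]]
tray [ 115  110  154   43 5635] ((638.3868408203125, 76.22622680664062), (313.2362365722656, 77.32299041748047), 89.22525787353516)
[[597.5999755859375, -79.9000015258789], [674.9000244140625, -80.9000015258789], [679.2000122070312, 232.3000030517578], [601.7999877929688, 233.39999389648438]]
red [115 111  30  30 554] ((644.1825561523438, 199.31497192382812), (60.461605072021484, 58.497039794921875), 2.636673927307129)
[[612.5999755859375, 227.10000610351562], [615.2999877929688, 168.6999969482422], [675.7000122070312, 171.5], [673.0, 229.89999389648438]]
green [149 116  26  25 279] ((640.5134887695312, 134.52951049804688), (49.27036666870117, 50.39935302734375), 1.359132170677185)
[[615.2999877929688, 159.10000610351562], [616.5, 108.80000305175781], [665.7000122070312, 109.9000015258789], [664.5, 160.3000030517578]]
yellow [178 114  27  29 567] ((641.8391723632812, 74.71648406982422), (51.924800872802734, 56.98793411254883), 88.465087890625)
[[612.7000122070312, 49.5], [669.5999755859375, 48.0], [671.0, 99.9000015258789], [614.0999755859375, 101.4000015258789]]
blue [208 115  27  29 515] ((641.3641967773438, 15.066269874572754), (51.733951568603516, 57.63006591796875), 88.39944458007812)
[[611.7999877929688, -10.0], [669.4000244140625, -11.600000381469727], [670.9000244140625, 40.099998474121094], [613.2999877929688, 41.70000076293945]]
```

View pics/big.png

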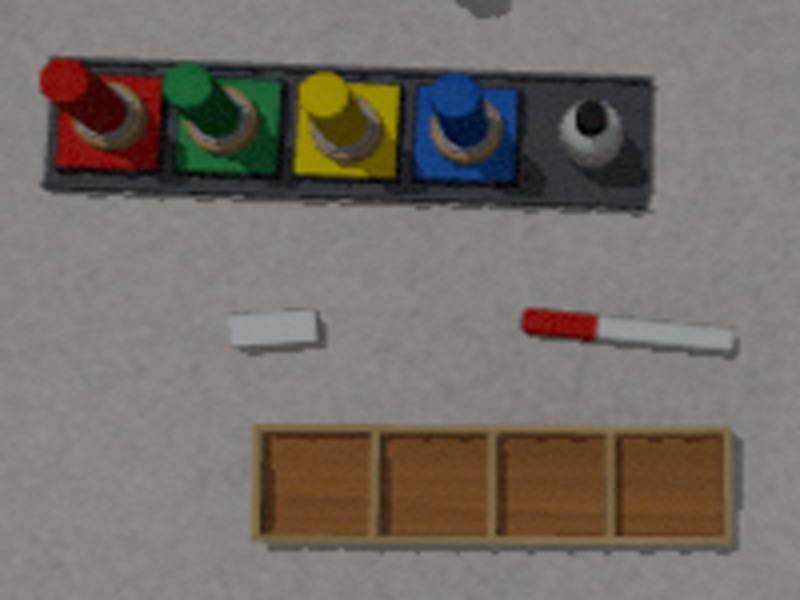

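The enlarged crop shows the handle tops at about (65,83), (188,85), (325,95) and (457,95), and the pad centres at about (108,123), (228,127), (347,132) and (467,137). The rack spans (254,426) to (732,542). I'll turn these into positions.

```bash
python3 - <<'E'
from h import *
c=cam('top')
f=lambda a:np.array(a)/[4,3.75]+[105-.5+.125,95-.5+.13]
print('tops',(unproj(c,f([(65,83),(188,85),(325,95),(457,95)]),.092)*1000).round(1)[:,:2].tolist())
print('pads',(unproj(c,f([(108,123),(228,127),(347,132),(467,137)]),.014)*1000).round(1)[:,:2].tolist())
print('rack corners',(unproj(c,f([(254,426),(734,429),(732,544),(251,542)]),.018)*1000).round(1)[:,:2].tolist())
c=cam('scene')
print('scene rack',(unproj(c,[(225,171),(322,165),(326,184),(226,192)],.018)*1000).round(1)[:,:2].tolist())
s=robot.observe();print(s['tool_pos'],s['tool_rot'])
E
```

```text
tops [[640.9, 191.4], [641.3, 135.4], [637.8, 72.8], [639.3, 12.6]]
pads [[640.2, 194.8], [639.4, 134.3], [638.1, 74.3], [636.8, 13.7]]
rack corners [[478.9, 113.8], [482.6, -123.0], [422.4, -122.9], [418.3, 112.8]]
scene rack [[422.5, -118.1], [430.0, 117.2], [496.7, 111.4], [494.7, -120.8]]
[0.21232485 0.47977651 0.2341157 ] [-3.14024407e+00 -2.26152201e-04  2.72479808e+00]
```

```bash
python3 -m jog '[[[1,-0.035,-0.006,0.01,0.11],[1,-0.07,-0.012,0.02,0.22],[1,-0.105,-0.018,0.03,0.33],[1,-0.14,-0.024,0.034,0.44],[1,-0.175,-0.03,0.034,0.55]]]'; python3 - <<'E'
from h import *
s=robot.observe();print(s['time'],s['tool_pos'],s['tool_rot'],s['qpos'])
E
```

```text
time: 0.52
tool_pos: [0.3608, 0.3802, 0.1992]
tool_rot: [-3.139, 0.0, 2.17]
contact_force: [-0.1, 0.1, 0.4]
opening: 0.0916
grip_force: 0.0
0.5167 [0.3608364  0.38019467 0.19921364] [-3.13861688e+00  1.33730561e-04  2.16969831e+00] [6.65201361e-01 3.73542029e-01 1.57998604e+00 6.85985304e-05
 1.19104268e+00 6.62740489e-02]
```

```bash
python3 -m jog '[[[1,-0.035,0.014,0,0.12],[1,-0.07,0.028,0,0.24],[1,-0.105,0.041,0,0.36],[1,-0.14,0.055,0,0.48],[1,-0.175,0.069,0,0.6]]]'; python3 - <<'E'
from h import *
s=robot.observe();print(s['time'],s['tool_pos'],s['tool_rot'])
y=s['tool_rot'][2];d=np.array([.6405,.193])-s['tool_pos'][:2];print(d@[np.cos(y),np.sin(y)],d@[np.sin(y),-np.cos(y)])
E
```

```text
time: 0.93
tool_pos: [0.5177, 0.2755, 0.2003]
tool_rot: [-3.141, 0.0, 1.569]
contact_force: [0.8, 1.0, -0.7]
opening: 0.0919
grip_force: 0.0
0.9333 [0.51770432 0.27551928 0.20034781] [-3.14078614e+00  1.76845355e-04  1.56873686e+00]
-0.08226620784518718 0.12296536000680021
```

```bash
python3 -m jog '[[[1,-0.025,0.035,0,0.02],[1,-0.05,0.07,0,0.02],[1,-0.075,0.105,0,0.02],[1,-0.082,0.123,0,0.02],[1,-0.082,0.123,0,0.02]]]'; python3 - <<'E'
from h import *
s=robot.observe();print(s['time'],s['tool_pos'],s['tool_rot'])
im=robot.read_camera('wrist');cv2.imwrite('pics/w1.png',im[:,:,::-1])
c=cam('wrist',s)
print(proj(c,[[.6405,.193,.092],[.6395,.134,.092],[.638,.0735,.092],[.637,.013,.092]]).round(0).tolist())
E
```

```text
time: 1.35
tool_pos: [0.6434, 0.1916, 0.1991]
tool_rot: [3.141, 0.001, 1.55]
contact_force: [-1.3, -0.8, -0.1]
opening: 0.0917
grip_force: 0.0
1.35 [0.64339259 0.19161552 0.19913153] [3.14123193e+00 9.71966389e-04 1.54991717e+00]
[[257.0, 188.0], [257.0, 251.0], [257.0, 310.0], [257.0, 362.0]]
```

View pics/w1.png

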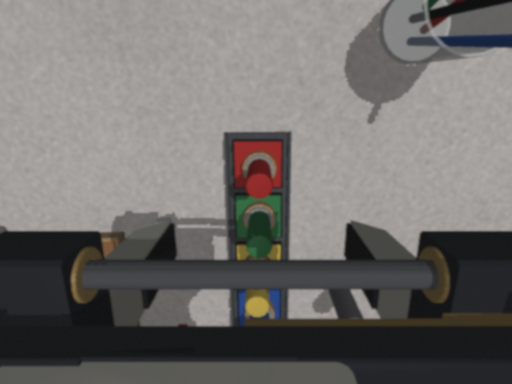

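The wrist picture shows the red top at (259,186), the green top at about (258,243) and the yellow top at (257,304), between the open fingers.

```bash
python3 - <<'E'
from h import *
s=robot.observe();c=cam('wrist',s);print(s['tool_pos'])
print((unproj(c,[(259.5,186),(258.5,244),(257.5,304)],.092)*1000).round(1)[:,:2].tolist())
print('pads red edges',(unproj(c,[(234.5,141),(281,141),(233.5,189),(236.5,244),(283,196)],.014)*1000).round(1)[:,:2].tolist())
b=cv2.imread('pics/w1.png');cv2.imwrite('pics/w1c.png',cv2.resize(b[125:325,195:325],None,fx=4.5,fy=3,interpolation=2))
E
```

```text
[0.64121225 0.19350712 0.19918004]
[[640.7, 196.3], [638.8, 143.2], [636.7, 81.7]]
pads red edges [[614.7, 223.6], [663.4, 222.8], [611.5, 171.3], [612.3, 105.3], [665.6, 162.3]]
```

View pics/w1c.png

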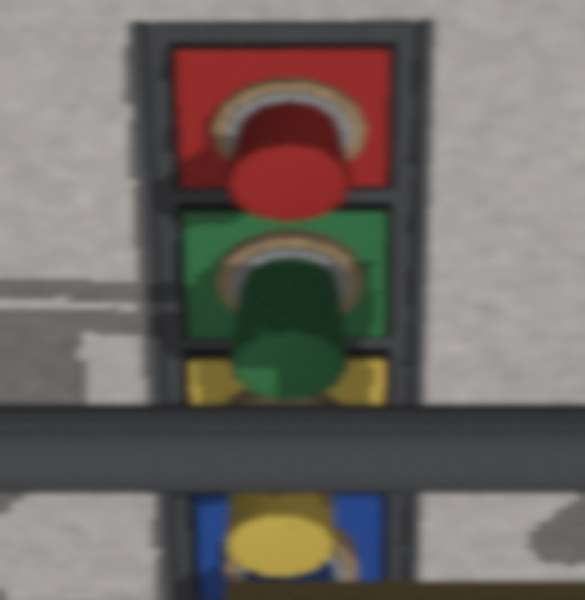

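```bash
python3 -m jog '[[[1,0.001,0,0.04,0],[1,0.001,0,0.08,0],[1,0.001,0,0.115,0],[1,0.001,0,0.14,0],[1,0.001,0,0.146,0]]]' 15;  python3 -m jog '[[[-0.2,0,0,0,0],[-0.3,0,0,0,0],[-0.4,0,0,0,0],[-0.5,0,0,0,0],[-0.6,0,0,0,0]]]' 15
```

```text
time: 1.82
tool_pos: [0.6355, 0.197, 0.0494]
tool_rot: [-3.132, 0.002, 1.556]
contact_force: [-0.7, -1.1, -0.3]
opening: 0.0917
grip_force: 0.0
time: 2.23
tool_pos: [0.6408, 0.1967, 0.0567]
tool_rot: [3.139, -0.001, 1.555]
contact_force: [0.1, 0.2, 0.2]
opening: 0.0628
grip_force: 0.0
```

```bash
python3 -m jog '[[[-0.6,0,0,0,0],[-0.7,0,0,0,0],[-0.8,0,0,0,0],[-0.9,0,0,0,0],[-1,0,0,0,0]]]' 15;  python3 -m jog '[[[-1,0,0,0,0],[-1,0,0,0,0],[-1,0,0,0,0],[-1,0,0,0,0]]]' 20
```

```text
time: 2.65
tool_pos: [0.6399, 0.1964, 0.0547]
tool_rot: [-3.142, -0.0, 1.555]
contact_force: [-0.3, 0.5, 0.8]
opening: 0.0296
grip_force: 0.0
time: 2.98
tool_pos: [0.6399, 0.1964, 0.0547]
tool_rot: [-3.142, -0.0, 1.555]
contact_force: [-0.6, -0.2, 0.1]
opening: 0.0234
grip_force: 20.0
```

```bash
python3 -m jog '[[[-1,0,0,-0.01,0],[-1,0,0,-0.035,0],[-1,0,0,-0.065,0],[-1,0,0,-0.095,0],[-1,0,0,-0.11,0]]]' 20 | tail -2;  python3 -m jog '[[[-1,-0.012,-0.008,0,-0.01],[-1,-0.036,-0.023,0,-0.02],[-1,-0.066,-0.042,0,-0.03],[-1,-0.099,-0.062,0,-0.033],[-1,-0.132,-0.083,0,-0.033]]]'| tail -2;  python3 -m jog '[[[-1,-0.035,-0.018,0,0],[-1,-0.07,-0.038,0,0],[-1,-0.105,-0.059,0,0],[-1,-0.135,-0.08,0,0],[-1,-0.152,-0.094,0,0]]]';python3 -m jog '[[[-1,0,0,0,0],[-1,0,0,0,0],[-1,0,0,0,0]]]'; python3 - <<'E'
from h import *
s=robot.observe();print(s['tool_pos'])
im=robot.read_camera('scene');cv2.imwrite('pics/s1.png',im[:,:,::-1])
im=robot.read_camera('wrist');cv2.imwrite('pics/w2.png',im[:,:,::-1])
E
```

```text
opening: 0.0238
grip_force: 20.0
opening: 0.0236
grip_force: 20.0
time: 4.23
tool_pos: [0.4617, -0.0903, 0.1655]
tool_rot: [3.141, 0.001, 1.586]
contact_force: [0.8, -0.5, -0.6]
opening: 0.024
grip_force: 20.0
time: 4.48
tool_pos: [0.4639, -0.0877, 0.1654]
tool_rot: [3.14, 0.0, 1.587]
contact_force: [-0.5, 0.9, -0.2]
opening: 0.0237
grip_force: 20.0
[ 0.46393881 -0.08765225  0.16538611]
```

View pics/w2.png

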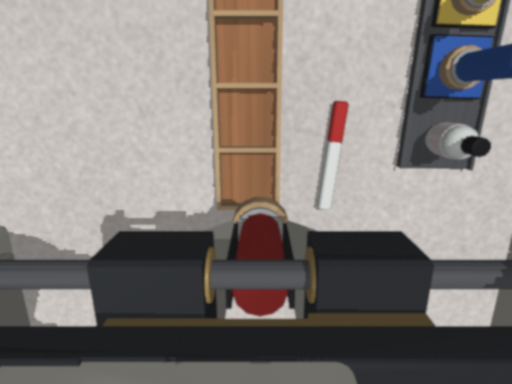

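The red stamp hangs straight between the fingers, its foot at about (261,205). The rack walls cross at rows 12, 86 and 150, and the end wall at about row 207. The side walls run from (211,12) to (217,205) on the left and (281,12) to (278,205) on the right.

```bash
python3 - <<'E'
from h import *
s=robot.observe();c=cam('wrist',s);print(s['tool_pos'],s['tool_rot'])
print((unproj(c,[(213,12),(281,12),(214.5,86),(280,86),(217,150),(279,150),(219,206)],.018)*1000).round(1)[:,:2].tolist())
print('foot L/R/top',(unproj(c,[(234.5,212),(287,212),(261,199)],.1245+.012)*1000).round(1)[:,:2].tolist())
a=np.deg2rad(1);T=np.array([.4505,-.0048]);
for k in(-.087,-.029,.029,.087):
  t=T+k*np.array([-np.sin(a),np.cos(a)]);y=s['tool_rot'][2];d=t-s['tool_pos'][:2];print(t.round(4),(d@[np.cos(y),np.sin(y)]).round(4),(d@[np.sin(y),-np.cos(y)]).round(4))
E
```

```text
[ 0.46405125 -0.08707609  0.16499706] [ 3.14084049e+00 -5.02100906e-05  1.58897581e+00]
[[422.2, 54.5], [478.9, 55.6], [422.3, -4.3], [480.2, -3.2], [423.4, -61.3], [481.4, -60.2], [424.4, -116.7]]
foot L/R/top [[448.8, -78.2], [479.8, -77.6], [464.3, -69.8]]
[ 0.452  -0.0918] -0.0045 -0.0121
[ 0.451  -0.0338] 0.0535 -0.0121
[0.45   0.0242] 0.1115 -0.012
[0.449  0.0822] 0.1695 -0.012
```

```bash
python3 -m jog '[[[-1,-0.004,-0.011,0.012,0],[-1,-0.004,-0.011,0.04,0],[-1,-0.004,-0.011,0.07,0],[-1,-0.004,-0.011,0.095,0],[-1,-0.004,-0.011,0.108,0]]]' |head -2; python3 -m jog '[[[-1,0,0,0,0],[-1,0,0,0.002,0],[-1,0,0,0.003,0],[-1,0,0,0.003,0],[-1,0,0,0.003,0]]]'; python3 -c "
from h import *
print(robot.observe()['tool_pos'])"
```

```text
time: 5.0
tool_pos: [0.4516, -0.0905, 0.0541]
time: 5.42
tool_pos: [0.4532, -0.0921, 0.0546]
tool_rot: [3.14, 0.001, 1.588]
contact_force: [0.5, -0.4, 0.1]
opening: 0.0235
grip_force: 20.0
[ 0.4532127  -0.09205032  0.05462932]
```

View pics/s1.png

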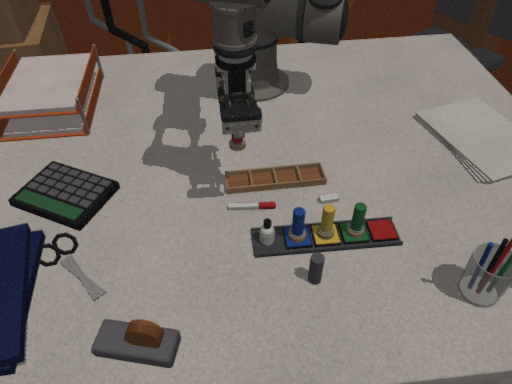

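The red stamp is held upright above the rack and its pad is empty. Now I'll ease it down, watching the force.

```bash
python3 -m jog '[[[-1,0,0,0.002,0],[-1,0,0,0.004,0],[-1,0,0,0.005,0],[-1,0,0,0.006,0],[-1,0,0,0.006,0]]]'|sed -n '2p;4p';  python3 -m jog '[[[-1,0,0,0.001,0],[-1,0,0,0.001,0],[-1,0,0,0.001,0]]]'|sed -n '2p;4p'; python3 -m jog '[[[-1,0,0,0.001,0],[-1,0,0,0.001,0],[-1,0,0,0.001,0]]]'|sed -n '2p;4p'
```

```text
tool_pos: [0.4524, -0.092, 0.0475]
contact_force: [0.9, 0.4, -1.1]
tool_pos: [0.4525, -0.092, 0.0467]
contact_force: [-0.3, 0.1, -0.3]
tool_pos: [0.4526, -0.092, 0.0465]
contact_force: [-1.9, 0.5, 9.5]
```

```bash
python3 -m jog '[[[-0.45,0,0,0,0],[-0.3,0,0,0,0],[-0.1,0,0,0,0],[0.2,0,0,0,0],[0.5,0,0,0,0]]]'; python3 -m jog '[[[0.5,0,0,0,0],[0.6,0,0,-0.01,0],[0.8,0,0,-0.035,0],[1,0,0,-0.065,0],[1,0,0,-0.095,0]]]';  python3 -m jog '[[[1,0,0,-0.02,0],[1,0,0,-0.03,0],[1,0,0,-0.03,0]]]'; python3 - <<'E'
from h import *
s=robot.observe();print(s['tool_pos'],s['tool_rot'])
y=s['tool_rot'][2];d=np.array([.640,.136])-s['tool_pos'][:2];print(d@[np.cos(y),np.sin(y)],d@[np.sin(y),-np.cos(y)])
im=robot.read_camera('wrist');cv2.imwrite('pics/w3.png',im[:,:,::-1])
E
```

```text
time: 6.75
tool_pos: [0.4525, -0.092, 0.0456]
tool_rot: [-3.141, -0.0, 1.588]
contact_force: [-0.4, -0.4, 0.1]
opening: 0.0473
grip_force: 0.0
time: 7.17
tool_pos: [0.4519, -0.0918, 0.1414]
tool_rot: [-3.14, -0.001, 1.588]
contact_force: [0.2, 0.0, -0.6]
opening: 0.0809
grip_force: 0.0
time: 7.42
tool_pos: [0.4538, -0.0924, 0.173]
tool_rot: [3.137, 0.002, 1.588]
contact_force: [0.4, -0.6, -0.1]
opening: 0.0912
grip_force: 0.0
[ 0.45377035 -0.09242014  0.17302498] [3.13683582e+00 1.78263895e-03 1.58780133e+00]
0.22522043569757347 0.19008681817315054
```

View pics/w3.png

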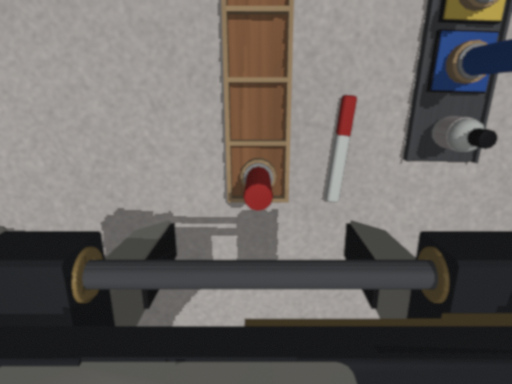

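Red stands in the middle of the rightmost bay, its top at (258,195). Next is green.

```bash
python3 -m jog '[[[1,0.015,0.012,0,0],[1,0.04,0.034,0,0],[1,0.068,0.057,0,0],[1,0.096,0.081,0,0],[1,0.124,0.105,0,0]]]' |head -2; python3 -m jog '[[[1,0.028,0.024,0,-0.0],[1,0.056,0.047,0,0.01],[1,0.08,0.067,0,0.02],[1,0.095,0.08,0,0.033],[1,0.101,0.085,0,0.033]]]' |head -2;python3 -m jog '[[[1,0,0,0,0],[1,0,0,0,0],[1,0,0,0,0],[1,0,0,0,0]]]'; python3 - <<'E'
from h import *
s=robot.observe();print(s['tool_pos'],s['tool_rot'])
im=robot.read_camera('wrist');cv2.imwrite('pics/w4.png',im[:,:,::-1])
E
```

```text
time: 7.88
tool_pos: [0.5555, 0.0352, 0.169]
time: 8.3
tool_pos: [0.6391, 0.1388, 0.168]
time: 8.63
tool_pos: [0.6381, 0.135, 0.1708]
tool_rot: [-3.141, 0.0, 1.554]
contact_force: [-0.4, 0.7, -0.4]
opening: 0.0916
grip_force: 0.0
[0.63806118 0.13495837 0.17075135] [-3.14104413e+00  2.17449091e-04  1.55355202e+00]
```

View pics/w4.png

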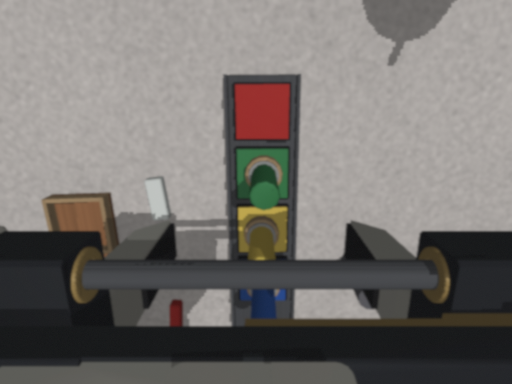

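The green top is at (264,193); the emptied red pad is centred at (262.5,111.5).

```bash
python3 - <<'E'
from h import *
s=robot.observe();c=cam('wrist',s);print(s['tool_pos'])
print((unproj(c,[(264.5,193)],.092)*1000).round(1),(unproj(c,[(262.5,111.5)],.014)*1000).round(1))
E
```

```text
[0.63824408 0.1350553  0.17100305]
[[641.7 140.4  92. ]] [[641.5 196.1  14. ]]
```

```bash
python3 -m jog '[[[1,0.003,0.003,0.012,0],[1,0.003,0.003,0.04,0],[1,0.003,0.003,0.07,0],[1,0.003,0.003,0.1,0],[1,0.003,0.003,0.1165,0]]]' |head -2; python3 -m jog '[[[0.5,0,0,0,0],[0.2,0,0,0,0],[-0.1,0,0,0,0],[-0.3,0,0,0,0],[-0.4,0,0,0,0]]]' 15 |head -2; python3 -m jog '[[[-0.5,0,0,0,0],[-0.7,0,0,0,0],[-0.8,0,0,0,0],[-0.9,0,0,0,0],[-1,0,0,0,0]]]';  python3 -m jog '[[[-1,0,0,0,0],[-1,0,0,0,0],[-1,0,0,0,0]]]' 20
python3 - <<'E'
from h import *
s=robot.observe();y=s['tool_rot'][2];d=np.array([.4518,-.0328])-s['tool_pos'][:2];print(d@[np.cos(y),np.sin(y)],d@[np.sin(y),-np.cos(y)])
E
```

```text
time: 9.1
tool_pos: [0.6396, 0.1387, 0.0499]
time: 9.52
tool_pos: [0.6427, 0.1393, 0.056]
time: 9.93
tool_pos: [0.6417, 0.1392, 0.0543]
tool_rot: [3.141, -0.0, 1.555]
contact_force: [0.3, -0.3, -0.9]
opening: 0.0295
grip_force: 0.0
time: 10.18
tool_pos: [0.6417, 0.1392, 0.0542]
tool_rot: [-3.142, -0.0, 1.555]
contact_force: [0.5, -0.6, 0.9]
opening: 0.0234
grip_force: 20.0
-0.17501305610091328 -0.18711839438413747
```

```bash
python3 -m jog '[[[-1,0,0,-0.01,0],[-1,0,0,-0.035,0],[-1,0,0,-0.065,0],[-1,0,0,-0.095,0],[-1,0,0,-0.11,0]]]' 20 | tail -2;  python3 -m jog '[[[-1,-0.01,-0.01,0,0],[-1,-0.028,-0.03,0,0],[-1,-0.05,-0.053,0,0],[-1,-0.073,-0.078,0,0],[-1,-0.096,-0.103,0,0]]]'| tail -2;  python3 -m jog '[[[-1,-0.023,-0.025,0,0],[-1,-0.045,-0.047,0,-0.01],[-1,-0.063,-0.067,0,-0.02],[-1,-0.074,-0.079,0,-0.033],[-1,-0.079,-0.084,0,-0.033]]]'|tail -2;python3 -m jog '[[[-1,0,0,0,0],[-1,0,0,0,0],[-1,0,0,0,0]]]'; python3 - <<'E'
from h import *
s=robot.observe();print(s['tool_pos'])
im=robot.read_camera('wrist');cv2.imwrite('pics/w5.png',im[:,:,::-1])
y=s['tool_rot'][2];d=np.array([.4518,-.0328])-s['tool_pos'][:2];print(d@[np.cos(y),np.sin(y)],d@[np.sin(y),-np.cos(y)])
E
```

```text
opening: 0.0237
grip_force: 20.0
opening: 0.0237
grip_force: 20.0
opening: 0.0234
grip_force: 20.0
time: 11.68
tool_pos: [0.4529, -0.0324, 0.1645]
tool_rot: [3.14, -0.0, 1.588]
contact_force: [0.6, -0.5, -1.1]
opening: 0.0238
grip_force: 20.0
[ 0.45290769 -0.03237274  0.16451249]
-0.000408215141299173 -0.0011148495678557258
```

View pics/w5.png

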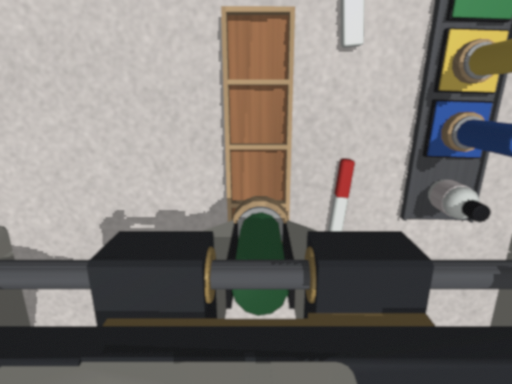

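Green hangs upright, its foot at about (261,207), centred on the rack. The next rack walls are at rows 82 and 148. Lowering it.

```bash
python3 -m jog '[[[-1,-0.001,-0.001,0.012,0],[-1,-0.001,-0.001,0.04,0],[-1,-0.001,-0.001,0.07,0],[-1,-0.001,-0.001,0.097,0],[-1,-0.001,-0.001,0.11,0]]]' |head -2; python3 -m jog '[[[-1,0,0,0,0],[-1,0,0,0.001,0],[-1,0,0,0.002,0],[-1,0,0,0.003,0],[-1,0,0,0.004,0]]]'|sed -n '2p;4p'; python3 -m jog '[[[-1,0,0,0.001,0],[-1,0,0,0.002,0],[-1,0,0,0.003,0],[-1,0,0,0.003,0],[-1,0,0,0.003,0]]]'|sed -n '2p;4p'
```

```text
time: 12.15
tool_pos: [0.45, -0.0328, 0.0513]
tool_pos: [0.4518, -0.0339, 0.0511]
contact_force: [-0.5, 0.1, -0.2]
tool_pos: [0.4509, -0.0338, 0.0472]
contact_force: [0.6, -0.4, -0.7]
```

```bash
python3 -m jog '[[[-1,0,0,0.001,0],[-1,0,0,0.001,0],[-1,0,0,0.001,0]]]'|sed -n '2p;4p'; python3 -m jog '[[[-1,0,0,0.0005,0],[-1,0,0,0.0005,0],[-1,0,0,0.0005,0]]]'|sed -n '2p;4p'
```

```text
tool_pos: [0.4509, -0.0338, 0.0462]
contact_force: [-0.0, 0.1, -0.8]
tool_pos: [0.4509, -0.0338, 0.0461]
contact_force: [-1.8, 0.2, 5.4]
```

```bash
python3 -m jog '[[[-0.45,0,0,0,0],[-0.3,0,0,0,0],[-0.1,0,0,0,0],[0.2,0,0,0,0],[0.5,0,0,0,0]]]' |tail -2; python3 -m jog '[[[0.5,0,0,0,0],[0.6,0,0,-0.01,0],[0.8,0,0,-0.035,0],[1,0,0,-0.065,0],[1,0,0,-0.095,0]]]'|tail -2;  python3 -m jog '[[[1,0,0,-0.02,0],[1,0,0,-0.03,0],[1,0.01,0.018,-0.03,0],[1,0.025,0.045,-0.03,0],[1,0.042,0.075,-0.03,0]]]'|sed -n 2p; python3 -m jog '[[[1,0.017,0.03,0,0],[1,0.034,0.06,0,0.01],[1,0.05,0.089,0,0.02],[1,0.06,0.107,0,0.033],[1,0.065,0.116,0,0.033]]]'|sed -n 2p; python3 -m jog '[[[1,0,0,0,0],[1,0,0,0,0],[1,0,0,0,0],[1,0,0,0,0]]]'; python3 - <<'E'
from h import *
s=robot.observe();print(s['tool_pos'])
im=robot.read_camera('wrist')[:,:,::-1];cv2.imwrite('pics/w6.png',im);c=cam('wrist',s)
print(proj(c,[.640,.0765,.092]))
im=robot.read_camera('top')[:,:,::-1]
cv2.imwrite('pics/t6.png',np.vstack([cv2.imread('pics/w6.png')[:330,:],cv2.resize(im[100:250,100:310],(512,270))]))
E
```

```text
opening: 0.0476
grip_force: 0.0
opening: 0.0802
grip_force: 0.0
tool_pos: [0.5256, 0.0095, 0.1714]
tool_pos: [0.6419, 0.0781, 0.1699]
time: 15.48
tool_pos: [0.6393, 0.0758, 0.1709]
tool_rot: [-3.141, 0.0, 1.554]
contact_force: [0.2, 0.2, 0.4]
opening: 0.0919
grip_force: 0.0
[0.63933349 0.0758115  0.17087559]
[[260.98019075 199.02659903]]
```

View pics/t6.png

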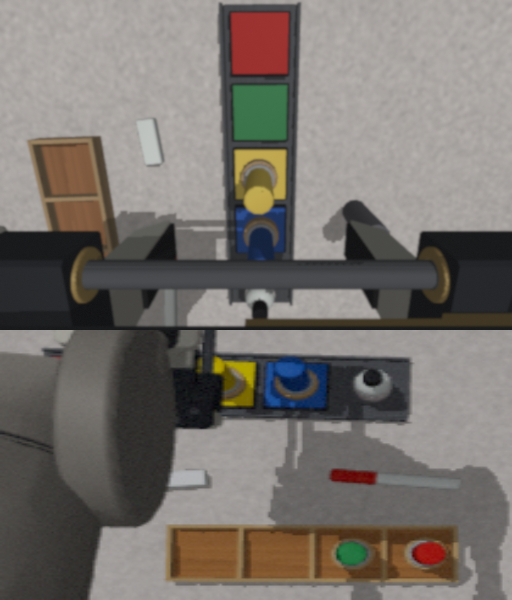

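The yellow top is at (258,199). In the lower half, green and red stand centred in the two right bays. A dark standing cylinder near (365,225) is close to the right finger, so I'll work out the clearance.

```bash
python3 - <<'E'
from h import *
b=unproj(cam('scene'),[(316,281),(308,281),(324,281)],0)[:,:2];print(b.round(3))
t=unproj(cam('top'),[(216,88)],0)[:,:2];print(t.round(3))
for h in(.03,.04,.05,.06,.07): print(h,proj(cam('scene'),[*b[0],h]).round(),proj(cam('top'),[*t[0],h]).round())
s=robot.observe();print(unproj(cam('wrist',s),[(258,199)],.092).round(4),s['tool_pos'])
E
```

```text
[[0.743 0.036]
 [0.741 0.02 ]
 [0.745 0.051]]
[[0.731 0.029]]
0.03 [[317. 272.]] [[215.  83.]]
0.04 [[318. 269.]] [[214.  81.]]
0.05 [[318. 266.]] [[214.  79.]]
0.06 [[319. 262.]] [[213.  77.]]
0.07 [[320. 259.]] [[213.  76.]]
[[0.6381 0.0765 0.092 ]] [0.63960013 0.07583685 0.17113677]
```

```bash
python3 -m jog '[[[0.5,0.001,-0.001,0.012,0],[0.5,0.001,-0.001,0.04,0],[0.5,0.001,-0.001,0.07,0],[0.5,0.001,-0.001,0.1,0],[0.5,0.001,-0.001,0.1165,0]]]' |head -2; python3 -m jog '[[[0.5,0,0,0,0],[0.2,0,0,0,0],[-0.1,0,0,0,0],[-0.3,0,0,0,0],[-0.4,0,0,0,0]]]' 15 |head -2; python3 -m jog '[[[-0.5,0,0,0,0],[-0.7,0,0,0,0],[-0.8,0,0,0,0],[-0.9,0,0,0,0],[-1,0,0,0,0]]]'|tail -2;  python3 -m jog '[[[-1,0,0,0,0],[-1,0,0,0,0],[-1,0,0,0,0]]]' 20
python3 - <<'E'
from h import *
s=robot.observe();y=s['tool_rot'][2];d=np.array([.4508,.0252])-s['tool_pos'][:2];print(d@[np.cos(y),np.sin(y)],d@[np.sin(y),-np.cos(y)])
E
```

```text
time: 16.0
tool_pos: [0.6371, 0.077, 0.0512]
time: 16.42
tool_pos: [0.6401, 0.0774, 0.0561]
opening: 0.0233
grip_force: 15.0
time: 17.08
tool_pos: [0.6392, 0.0775, 0.0545]
tool_rot: [3.141, -0.0, 1.555]
contact_force: [-1.6, 0.2, 3.3]
opening: 0.0235
grip_force: 20.0
-0.05527082985441347 -0.18752954418689088
```

```bash
python3 -m jog '[[[-1,0,0,-0.01,0],[-1,0,0,-0.035,0],[-1,0,0,-0.065,0],[-1,0,0,-0.095,0],[-1,0,0,-0.11,0]]]' 20 | tail -2;  python3 -m jog '[[[-1,-0.003,-0.01,0,0],[-1,-0.009,-0.03,0,0],[-1,-0.016,-0.055,0,0],[-1,-0.024,-0.08,0,0],[-1,-0.031,-0.105,0,0]]]'| tail -2;  python3 -m jog '[[[-1,-0.007,-0.025,0,0],[-1,-0.014,-0.047,0,-0.01],[-1,-0.02,-0.067,0,-0.02],[-1,-0.023,-0.078,0,-0.033],[-1,-0.0245,-0.0825,0,-0.033]]]'|tail -2;python3 -m jog '[[[-1,0,0,0,0],[-1,0,0,0,0],[-1,0,0,0,0],[-1,0,0,0,0]]]'; python3 - <<'E'
from h import *
s=robot.observe();print(s['tool_pos'])
im=robot.read_camera('wrist');cv2.imwrite('pics/w7.png',im[:,:,::-1])
y=s['tool_rot'][2];d=np.array([.4508,.0252])-s['tool_pos'][:2];print(d@[np.cos(y),np.sin(y)],d@[np.sin(y),-np.cos(y)])
E
```

```text
opening: 0.0237
grip_force: 20.0
opening: 0.0233
grip_force: 20.0
opening: 0.0236
grip_force: 20.0
time: 18.67
tool_pos: [0.4515, 0.0251, 0.1642]
tool_rot: [3.141, -0.0, 1.588]
contact_force: [-0.3, 0.2, -1.0]
opening: 0.0237
grip_force: 20.0
[0.45149265 0.02505287 0.16418269]
0.00015894539589006744 -0.0006900321500088936
```

View pics/w7.png

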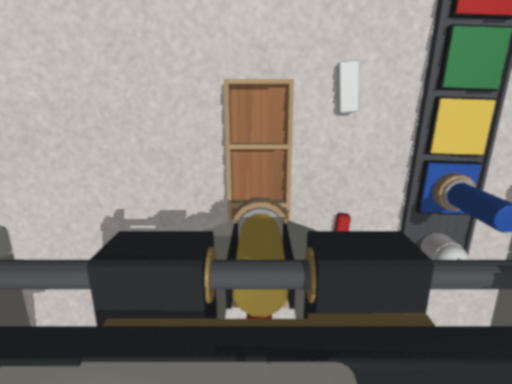

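Yellow hangs upright, its foot at about (261,207), with one rack wall at row 147 and the end wall at row 82. It's aligned over the third bay. Lowering it.

```bash
python3 -m jog '[[[-1,0,-0.001,0.012,0],[-1,0,-0.001,0.04,0],[-1,0,-0.001,0.07,0],[-1,0,-0.001,0.097,0],[-1,0,-0.001,0.11,0]]]' |head -2; python3 -m jog '[[[-1,0,0,0,0],[-1,0,0,0.001,0],[-1,0,0,0.002,0],[-1,0,0,0.003,0],[-1,0,0,0.004,0]]]'|sed -n '2p;4p'; python3 -m jog '[[[-1,0,0,0.001,0],[-1,0,0,0.002,0],[-1,0,0,0.003,0],[-1,0,0,0.003,0],[-1,0,0,0.003,0]]]'|sed -n '2p;4p'; python3 -m jog '[[[-1,0,0,0.0005,0],[-1,0,0,0.0005,0],[-1,0,0,0.0005,0]]]'|sed -n '2p;4p'
```

```text
time: 19.13
tool_pos: [0.4485, 0.0252, 0.0514]
tool_pos: [0.4505, 0.0249, 0.0511]
contact_force: [0.8, -0.5, -0.7]
tool_pos: [0.4497, 0.0249, 0.0472]
contact_force: [-0.2, 0.2, -0.2]
tool_pos: [0.4497, 0.0249, 0.0467]
contact_force: [1.6, 0.0, -1.7]
```

```bash
python3 -m jog '[[[-1,0,0,0.0005,0],[-1,0,0,0.0005,0],[-1,0,0,0.0005,0]]]'|sed -n '2p;4p'; python3 -m jog '[[[-1,0,0,0.0005,0],[-1,0,0,0.0005,0],[-1,0,0,0.0005,0]]]'|sed -n '2p;4p'
```

```text
tool_pos: [0.4498, 0.0249, 0.0465]
contact_force: [-1.3, -0.3, 4.4]
tool_pos: [0.4498, 0.0249, 0.0464]
contact_force: [-3.2, -1.0, 10.9]
```

```bash
python3 -m jog '[[[-0.45,0,0,0,0],[-0.3,0,0,0,0],[-0.1,0,0,0,0],[0.2,0,0,0,0],[0.4,0,0,0,0]]]' |tail -2; python3 -m jog '[[[0.4,0,0,0,0],[0.4,0,0,-0.01,0],[0.4,0,0,-0.035,0],[0.4,0,0,-0.065,0],[0.4,0,0,-0.095,0]]]'|tail -2;  python3 -m jog '[[[0.4,0,0,-0.02,0],[0.4,0,0,-0.03,0],[0.4,-0.001,0.015,-0.03,0],[0.4,-0.003,0.042,-0.03,0],[0.4,-0.005,0.075,-0.03,0]]]'|sed -n 2p; python3 -m jog '[[[0.4,-0.002,0.032,0,0],[0.4,-0.004,0.063,0,0.01],[0.4,-0.006,0.09,0,0.02],[0.4,-0.007,0.106,0,0.033],[0.4,-0.008,0.113,0,0.033]]]'|sed -n 2p; python3 -m jog '[[[0.4,0,0,0,0],[0.4,0,0,0,0],[0.4,0,0,0,0],[0.4,0,0,0,0]]]'; python3 - <<'E'
from h import *
s=robot.observe();print(s['tool_pos'])
im=robot.read_camera('wrist')[:,:,::-1];cv2.imwrite('pics/w8.png',im);c=cam('wrist',s)
print(proj(c,[.638,.0155,.092]))
im=robot.read_camera('scene')[:,:,::-1]
cv2.imwrite('pics/t8.png',np.vstack([cv2.imread('pics/w8.png')[:330,:],cv2.resize(im[150:300,200:410],(512,270))]))
E
```

```text
opening: 0.0474
grip_force: 0.0
opening: 0.0643
grip_force: 0.0
tool_pos: [0.5247, 0.0213, 0.1713]
tool_pos: [0.6396, 0.015, 0.1698]
time: 22.72
tool_pos: [0.637, 0.0153, 0.1711]
tool_rot: [-3.141, -0.0, 1.555]
contact_force: [0.4, -0.3, 0.5]
opening: 0.0645
grip_force: 0.0
[0.63701218 0.01525106 0.17106722]
[[261.39641396 199.51303897]]
```

View pics/t8.png

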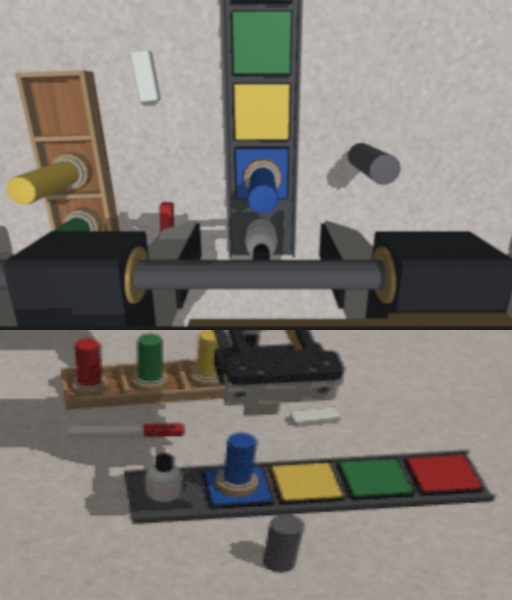

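The blue top is at (263.5,197). Red, green and yellow stand in the rack. The cylinder is about as tall as the bottle (62 mm), well below the gripper body at 110 mm and outside the narrowed fingers.

```bash
python3 -m jog '[[[0.3,0.002,0.002,0.012,0],[0.3,0.002,0.002,0.04,0],[0.3,0.002,0.002,0.07,0],[0.3,0.002,0.002,0.1,0],[0.3,0.002,0.002,0.1165,0]]]' |head -2; python3 -m jog '[[[0.3,0,0,0,0],[0.1,0,0,0,0],[-0.1,0,0,0,0],[-0.3,0,0,0,0],[-0.4,0,0,0,0]]]' 15 |head -2; python3 -m jog '[[[-0.5,0,0,0,0],[-0.7,0,0,0,0],[-0.8,0,0,0,0],[-0.9,0,0,0,0],[-1,0,0,0,0]]]'|tail -2;  python3 -m jog '[[[-1,0,0,0,0],[-1,0,0,0,0],[-1,0,0,0,0]]]' 20
python3 - <<'E'
from h import *
s=robot.observe();y=s['tool_rot'][2];d=np.array([.4498,.0832])-s['tool_pos'][:2];print(d@[np.cos(y),np.sin(y)],d@[np.sin(y),-np.cos(y)])
E
```

```text
time: 23.23
tool_pos: [0.6377, 0.0175, 0.0499]
time: 23.65
tool_pos: [0.6409, 0.0171, 0.0559]
opening: 0.024
grip_force: 15.0
time: 24.32
tool_pos: [0.6403, 0.0171, 0.055]
tool_rot: [3.14, 0.0, 1.555]
contact_force: [-0.2, -0.2, 6.6]
opening: 0.0237
grip_force: 20.0
0.06306305246477753 -0.1915584974865292
```

```bash
python3 -m jog '[[[-1,0,0,-0.01,0],[-1,0,0,-0.035,0],[-1,0,0,-0.065,0],[-1,0,0,-0.095,0],[-1,0,0,-0.11,0]]]' 20 | tail -2;  python3 -m jog '[[[-1,0.003,-0.01,0,0],[-1,0.01,-0.03,0,0],[-1,0.018,-0.055,0,0],[-1,0.027,-0.082,0,0],[-1,0.036,-0.108,0,0]]]'| tail -2;  python3 -m jog '[[[-1,0.008,-0.025,0,0],[-1,0.016,-0.047,0,-0.01],[-1,0.022,-0.067,0,-0.02],[-1,0.026,-0.078,0,-0.033],[-1,0.027,-0.083,0,-0.033]]]'|tail -2;python3 -m jog '[[[-1,0,0,0,0],[-1,0,0,0,0],[-1,0,0,0,0],[-1,0,0,0,0]]]'; python3 - <<'E'
from h import *
s=robot.observe();print(s['tool_pos'])
im=robot.read_camera('wrist');cv2.imwrite('pics/w9.png',im[:,:,::-1])
y=s['tool_rot'][2];d=np.array([.4498,.0832])-s['tool_pos'][:2];print(d@[np.cos(y),np.sin(y)],d@[np.sin(y),-np.cos(y)])
E
```

```text
opening: 0.0235
grip_force: 20.0
opening: 0.0232
grip_force: 20.0
opening: 0.0235
grip_force: 20.0
time: 25.9
tool_pos: [0.4508, 0.0828, 0.1642]
tool_rot: [3.141, -0.0, 1.587]
contact_force: [-0.3, 0.8, 0.0]
opening: 0.0236
grip_force: 20.0
[0.45079197 0.08280598 0.16417704]
0.00041013378553591195 -0.0009854222116234357
```

View pics/w9.png

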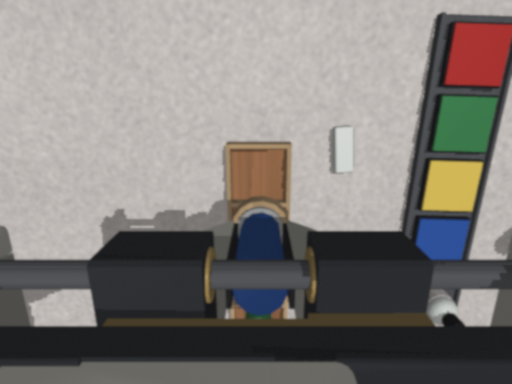

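Blue hangs upright, its foot at about (261,207). The rack's left end wall is at row 145 and the last divider at row 204, so it's over the leftmost bay. Lowering it.

```bash
python3 -m jog '[[[-1,0,-0.001,0.012,0],[-1,0,-0.001,0.04,0],[-1,0,-0.001,0.07,0],[-1,0,-0.001,0.097,0],[-1,0,-0.001,0.11,0]]]' |head -2; python3 -m jog '[[[-1,0,0,0,0],[-1,0,0,0.001,0],[-1,0,0,0.002,0],[-1,0,0,0.003,0],[-1,0,0,0.004,0]]]'|sed -n '2p;4p'; python3 -m jog '[[[-1,0,0,0.001,0],[-1,0,0,0.002,0],[-1,0,0,0.003,0],[-1,0,0,0.003,0],[-1,0,0,0.003,0]]]'|sed -n '2p;4p'
```

```text
time: 26.37
tool_pos: [0.4477, 0.0829, 0.0513]
tool_pos: [0.4498, 0.0831, 0.0512]
contact_force: [-0.3, -0.6, -0.7]
tool_pos: [0.449, 0.0831, 0.0472]
contact_force: [-0.1, -0.1, -1.0]
```

```bash
python3 -m jog '[[[-1,0,0,0.0005,0],[-1,0,0,0.0005,0],[-1,0,0,0.0005,0]]]'|sed -n '2p;4p'; python3 -m jog '[[[-1,0,0,0.0005,0],[-1,0,0,0.0005,0],[-1,0,0,0.0005,0]]]'|sed -n '2p;4p'; python3 -m jog '[[[-1,0,0,0.0003,0],[-1,0,0,0.0003,0],[-1,0,0,0.0003,0]]]'|sed -n '2p;4p'
```

```text
tool_pos: [0.4491, 0.0831, 0.047]
contact_force: [-2.4, -0.0, 4.0]
tool_pos: [0.4491, 0.0831, 0.047]
contact_force: [-2.9, -0.6, 10.6]
tool_pos: [0.4491, 0.0831, 0.0469]
contact_force: [-4.5, -0.7, 14.3]
```

Floor contact. Releasing, retreating and checking.

```bash
python3 -m jog '[[[-0.45,0,0,0,0],[-0.3,0,0,0,0],[-0.1,0,0,0,0],[0.2,0,0,0,0],[0.4,0,0,0,0]]]' |tail -2; python3 -m jog '[[[0.4,0,0,0,0],[0.4,0,0,-0.01,0],[0.4,0,0,-0.035,0],[0.4,0,0,-0.065,0],[0.4,0,0,-0.095,0]]]'|tail -2;  python3 -m jog '[[[1,0,0,-0.03,0],[1,0.03,0,-0.06,0],[1,0.065,0,-0.06,0],[1,0.1,0,-0.06,0],[1,0.13,0,-0.06,0]]]'|sed -n 2p; python3 -m jog '[[[1,0,0,0,0],[1,0,0,0,0],[1,0,0,0,0],[1,0,0,0,0]]]'; python3 - <<'E'
from h import *
a=robot.read_camera('top')[100:250,100:310,::-1];b=robot.read_camera('scene')[150:300,200:410,::-1]
cv2.imwrite('pics/end.png',cv2.resize(np.vstack([a,b]),None,fx=2,fy=2,interpolation=2))
E
```

```text
opening: 0.0476
grip_force: 0.0
opening: 0.0646
grip_force: 0.0
tool_pos: [0.4467, 0.2149, 0.2017]
time: 29.53
tool_pos: [0.4467, 0.2122, 0.2007]
tool_rot: [-3.141, 0.0, 1.587]
contact_force: [0.0, -0.6, -0.9]
opening: 0.0916
grip_force: 0.0
```

View pics/end.png

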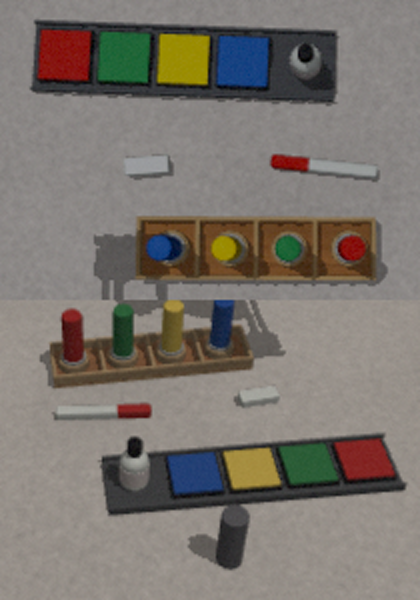

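All four stand upright, blue, yellow, green, red from left to right (tops at (160,248), (224,249), (288,248) and (351,248)). The bottle is undisturbed at (305,60).

```bash
python3 -c "
from cell import robot
print(robot.hand_in())"
```

```text
the job is handed in; nothing more can be done
None
```

The job is handed in: all four stamps stand upright in the rack, reversed (blue, yellow, green, red from left to right), the ink bottle was left untouched, and it took about 30 s.

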